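Pry open the charging cradle, load the battery packs and set the dial

ROBOT

A 6-joint arm with a two-finger parallel gripper is mounted at the origin on the work surface. World frame = base frame: x ahead of the robot, y to its left, z up, the work surface at z = 0. Lengths are in m, angles in rad, forces in N, time in s.
With the tool pointing down it reaches from about 0.275 to 0.875 m from the base axis. Payload 12.5 kg.
Tool frame: the origin (TCP) lies midway between the tips of the shut fingers; the grasp point (between the pads) lies 19 mm behind it; z points along the fingers, y is the line along which they close (so a half turn about z gives the same grasp; the last joint's range is limited). The gripper opens to 85 mm and grips with 20 to 120 N. Pads are 22 mm wide; open, the fingers measure 114 mm over their backs; the gripper's body (76 mm by 85 mm) begins 54 mm behind the grasp point. The pads swing forward as they close: fully open they stand 13 mm farther back than shut.
Start: joints at [-1.312, 0.351, 1.652, -0, 1.139, -0.085], TCP at [0.185, -0.518, 0.231] pointing down, gripper open.
Joint ranges: [-2.75, 2.75], [-0.79, 2.1], [0.01, 2.65], [-1.57, 4.71], [0.07, 3.14], [-2.87, 2.87]. Speed limits (rad/s): [2.22, 2.22, 2.79, 3.14, 3.14, 3.14].

INTERFACE

Orientations are given as [roll, pitch, yaw] about the fixed x, y, z axes, in that order (R = Rz(yaw) Ry(pitch) Rx(roll)).
In Python, from plant import * gives the robot as it stands. Calls block until the motion is done:
- move_pose(position, orientation): joint-space move of the TCP to a pose.
- move_straight(position, speed=0.15, attitude=None): straight line of the TCP; attitude=None keeps the orientation; speed is the mean speed in m/s.
- move_joints(angles): joint-space move.
- gripper_open() and grab(force=None): open the fingers fully, or close them until they stop; force is the grip in N (None keeps the last).
- pause(seconds).
- solve_ik(position, orientation): joint angles nearest the present ones, or None.
- get_image(name): name is "scene" or "top"; returns a dict with "color" (400x640x3 uint8, red, green, blue), "fx", "fy", "cx", "cy" (pixels), "dist_coeffs" ([k1, k2, p1, p2, k3] as OpenCV has them; the pictures are not rectified), "R" (3x3) and "t" (3): a world point X has camera coordinates R X + t. Camera axes: x right, y down, z forward; pixel columns grow to the right and rows downward; lengths in m; the calibration is good to about 2 mm. A picture is of the moment at which its call begins. There is no depth.
A pose or a line that the arm cannot do raises PlanningError and nothing moves.
- sign_off(): hands the job in; it is judged then, once.
Readings, each from a call of its own:
- read_time_s(): time.
- read_q(): joint angles.
- read_joint_vel(): joint speeds.
- read_joint_torque(): joint torques, N m.
- read_eef_pos(): TCP position.
- read_tool_rot(): TCP orientation.
- read_contact_force(): force on the tool from outside, world axes, zero at the start.
- read_ft_torque(): the same for the moment, N m.
- read_gripper_width(): opening from 0.0 (shut) to 1.0 (fully open).
- read_finger_force(): force on a finger pad.
Only numpy, scipy, OpenCV 4.12 (cv2) and the standard library are available. Lean on these libraries where they do the work, as an engineer would, in place of code of your own. Each camera call takes 0.05 s, during which the arm holds its last target. There are 200 camera calls.

TASK

Use the red pry tool's blade in the notch under the yellow lip to lever up the cradle's white cover, then swing it right back until it lies fully open, and put the tool back flat in its green tray. Load every battery pack end to end into the channel, the first butted against the orange end stop and each next one flush against its neighbour with no gap, and only when all are in turn the dial until its white pointer stands at the orange mark. Leave the cover open and do not disturb the phone, the mouse or the bottle.

Things in the scene. Friction and masses are not known exactly. Their poses are not given: they have to be found in the camera images.
- charger: Grey charging cradle fixed to the bench, 124 (x) by 362 (y) mm, flat deck 30 mm high. Origin: centre of underside; x points away from the robot, y left. Under the white cover a channel 44 mm wide, floor at z = 22 mm (8 mm below the deck), centre line x = -3 mm, runs 262 mm along y from the orange end stop (right) towards the console, the left end of the deck, with the dial at y = 141 mm
- end_stop (a point): point at floor level, on the channel's centre line, on the face of the orange end stop (44 mm wide, 28 mm high over the floor). Axes as the charger's; the channel runs from here in +y. The first pack's end belongs against this face (its centre then at y = 30 mm); the next centres follow at 90, 150, 210 mm
- pry_notch (a point): centre of the pry notch in the shut cover's front skirt: 60 mm wide (y), 10 mm high, from the deck (5 mm below) to the yellow lip (5 mm above); on the cover's outer front face, 110 mm in front of the hinge. Stays with the charger, does not swing. Behind it the shut cover is hollow to 24 mm above the deck
- cover: white domed cover, 110 mm front to back, 274 mm wide, 28 mm high, 4 mm top, 3-4 mm skirts, 140 g; origin on its hinge axis, axes as the charger's when shut. Yellow lip over the notch: 4 (x) by 60 (y) by 14 mm high, its lower edge 108 mm in front of the hinge axis and 10 mm above it when shut. The blade lifts here
- cover_hinge (a point): middle of the cover's hinge axis, at deck height (30 mm above the bench), parallel to the charger's y, at the back.
- cover_angle (a joint): opening angle of the cover (rad): 0 shut, grows as its front edge rises and swings back away from the robot, stop at 2.6 (lying back behind the charger). Light hinge: let go below about 1.0 rad it falls shut, beyond about 1.5 it falls open to the stop by itself. About 1 N at the lip lifts it
- dial (a joint): angle of the dial (rad), 0 to 4, grows clockwise seen from above; 0 has the white pointer towards the charger's front (-x). Orange mark at 2.0; white ticks every 0.5. Light friction (0.03 N m), stays where it is left
- dial_mark (a point): orange mark on the black scale ring round the dial
- tray: Flat green tool tray, fixed, 230 (x) by 110 (y) mm: 4 mm floor and a rim 4 mm higher all round; origin at the centre of its underside
- spudger: Pry tool: red handle 95 by 22 by 22 mm with a flat steel blade 80 long, 18 wide, 3 mm thick, along its +x, 175 mm in all, 70 g. Origin on the underside; handle from x = -85 to +10 mm, blade from +10 to +90 mm, both centred 11 mm above the underside; blade flat lies level
- spudger_grip (a point): grip point, in the middle of the handle's section, 20 mm behind the tool's origin (close to its centre of mass), 110 mm behind the blade's tip
- spudger_tip (a point): middle of the blade's tip
- phone: bystander: smartphone, 150 x 73 x 9 mm, lying flat
- mouse: bystander: black computer mouse, 105 x 62 x 24 mm
- dispenser: bystander: small upright bottle, 60 mm across, 120 mm high
- dial_grip (a point): point on the dial's vertical axis at the height to grip. The dial is a grey knob with an upright bar grip 46 mm long, 14 mm thick and 32 mm high, its top 7 mm above this point, over a round skirt 48 mm across whose top is 23 mm below this point; at dial 0 the bar lies along the charger's x; white pointer line on the bar's front half
- pack1: black and blue battery pack, a block 60 (x) by 34 (y) by 28 mm high, 100 g, lying on the green mat; origin at the centre of its underside. All packs are alike, either end may lead; two to four of them are there
- pack2: black and blue battery pack, a block 60 (x) by 34 (y) by 28 mm high, 100 g, lying on the green mat; origin at the centre of its underside. All packs are alike, either end may lead; two to four of them are there
- pack3: black and blue battery pack, a block 60 (x) by 34 (y) by 28 mm high, 100 g, lying on the green mat; origin at the centre of its underside. All packs are alike, either end may lead; two to four of them are there
- pack4: black and blue battery pack, a block 60 (x) by 34 (y) by 28 mm high, 100 g, lying on the green mat; origin at the centre of its underside. All packs are alike, either end may lead; two to four of them are there
Mind the look-alikes: they are no part of the job. What is shaped like the pack4 but pink is not meant. Leave any brown look-alike of the pack1 alone.

How it is judged:
By the outcome, as a careful person would: the job done as asked, in the order asked, and still so for the second after the job is handed in, with the robot touching nothing.
Of pack1, pack2, pack3, pack4 only 2 to 4 are there at a start; the rules pass over those that are not, and their reading is None.
At some moment in a run one of pack1, pack2, pack3, pack4, spudger may be knocked a few centimetres aside while the robot is not near it.
It also fails if it takes over 210 s, if anything falls off the work surface, if the arm or the gripper's body presses on something with over 40 N, if the wrist force passes 120 N, or if a joint passes its speed limit or range.

## Working session

There is one attempt and no reset: what is moved stays moved. The work goes in short steps, each a Python script; the robot and the scene stay as the last script left them, time stands still between calls to the robot, and variables do not carry over. Pictures are saved under pics/ and viewed, at most 14 in all, crops included, and the job is handed in when it is done.

```bash
mkdir -p pics; ls; python3 - <<'E'
from plant import *
import cv2,numpy as np
for n in("scene","top"):
    d=get_image(n); cv2.imwrite(f"pics/{n}0.png",d["color"][:,:,::-1])
    R=np.array(d["R"]);t=np.array(d["t"]);print(n,d["fx"],d["fy"],d["cx"],d["cy"],d["dist_coeffs"],(-R.T@t).round(3),R.round(3).tolist())
print(read_time_s(),read_eef_pos(),read_tool_rot(),read_gripper_width())
E
```

```text
pics
scene 440.23973400970027 440.23973400970027 321.8744195896682 197.54937285208072 [-0.01386715  0.          0.          0.          0.        ] [ 1.376 -0.488  0.92 ] [[0.495, 0.868, -0.018], [0.552, -0.331, -0.765], [-0.67, 0.369, -0.644]]
top 415.4154057962434 415.4154057962434 313.13057762373234 201.43154357289575 [-0.06404455  0.          0.          0.          0.        ] [0.223 0.007 1.4  ] [[0.006, -1.0, 0.0], [-0.981, -0.006, -0.192], [0.192, 0.001, -0.981]]
0.1 [ 0.18532821 -0.51751311  0.23082146] [-3.14054345e+00 -7.68629518e-05  3.43775770e-01] 1.006293892439888
```

View pics/scene0.png

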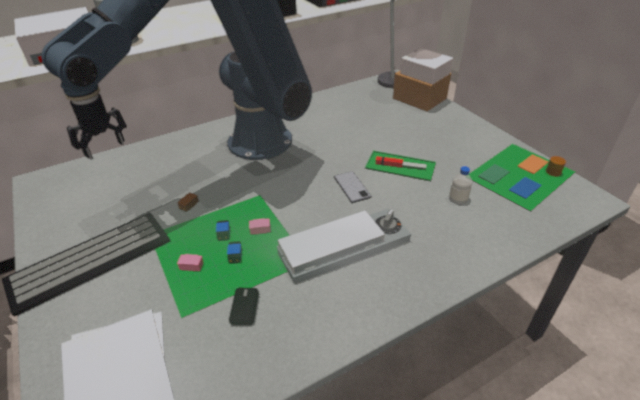

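View pics/top0.png

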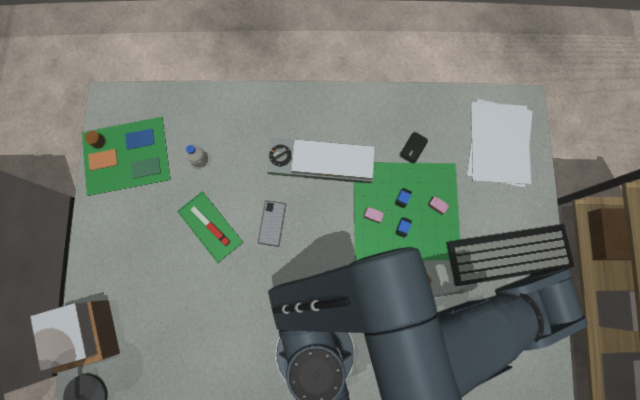

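The scene holds these possible confusions (top view pixels):
- Packs (black/blue): (403,197) and (404,227), which I choose by the description. Pink look-alikes are at (374,214) and (438,205), and a brown one is in the scene view at (188,201).
- Pry tool: the red handle with a steel blade, at (211,227) in the tray. There is no other red tool. The blue card at (140,139) is on another mat.

I'll check these choices in close crops.

```bash
cat > h.py <<'E'
import cv2,numpy as np
from scipy.spatial.transform import Rotation as Ro
def ray(d,px):
    K=np.array([[d["fx"],0,d["cx"]],[0,d["fy"],d["cy"]],[0,0,1]])
    u=cv2.undistortPoints(np.array(px,float).reshape(-1,1,2),K,np.array(d["dist_coeffs"],float)).reshape(-1,2)
    R=np.array(d["R"]);t=np.array(d["t"])
    v=np.c_[u,np.ones(len(u))]@R
    return -R.T@t, v/np.linalg.norm(v,axis=1)[:,None]
def onplane(d,px,z):
    c,v=ray(d,px); return c+v*((z-c[2])/v[:,2])[:,None]
def tri(d1,p1,d2,p2):
    c1,v1=ray(d1,[p1]);c2,v2=ray(d2,[p2]);A=np.c_[v1[0],-v2[0]]
    s=np.linalg.lstsq(A,c2-c1,rcond=None)[0]
    a=c1+s[0]*v1[0];b=c2+s[1]*v2[0]; return (a+b)/2,np.linalg.norm(a-b)
def proj(d,X):
    K=np.array([[d["fx"],0,d["cx"]],[0,d["fy"],d["cy"]],[0,0,1]])
    return cv2.projectPoints(np.array(X,float).reshape(-1,1,3),cv2.Rodrigues(np.array(d["R"]))[0],np.array(d["t"],float),K,np.array(d["dist_coeffs"],float))[0].reshape(-1,2)
def hsv(d): return cv2.cvtColor(d["color"],cv2.COLOR_RGB2HSV)
def blobs(d,lo,hi,roi,amin=15):
    m=cv2.inRange(hsv(d),np.array(lo),np.array(hi)); k=np.zeros_like(m);x0,y0,x1,y1=roi;k[y0:y1,x0:x1]=m[y0:y1,x0:x1]
    n,l,s,c=cv2.connectedComponentsWithStats(k)
    return [(c[i].round(2),int(s[i,4]),(l==i)) for i in range(1,n) if s[i,4]>=amin]
def up(d,roi,f,name):
    x0,y0,x1,y1=roi;cv2.imwrite(name,cv2.resize(d["color"][y0:y1,x0:x1,::-1],None,fx=f,fy=f,interpolation=cv2.INTER_CUBIC))
E
python3 - <<'E'
from plant import *
from h import *
d=get_image("top");e=get_image("scene")
a=cv2.resize(d["color"][130:265,175:465],None,fx=2.7,fy=2.7,interpolation=2)
up(d,(175,130,465,265),2.7,"pics/c1.png"); up(e,(150,140,450,290),2.6,"pics/c2.png")
for n,im,roi in(("top",d,(175,130,465,265)),("scene",e,(150,140,450,290))):
    for nm,lo,hi in(("red",(0,150,80),(10,255,255)),("red2",(170,150,80),(180,255,255)),("blue",(100,120,60),(125,255,255)),("pink",(165,50,120),(179,149,255)),("white",(0,0,185),(180,40,255)),("green",(50,120,40),(75,255,255))):
        for c,s,m in blobs(im,lo,hi,roi):
            r=cv2.minAreaRect(np.argwhere(m)[:,::-1].astype(np.float32)); print(n,nm,c,s,np.round(r[1],1),round(r[2],1),)
E
```

```text
top red [214.33 230.33] 115 [17.7  5.7] 45.0
top red [225. 241.] 37 [5.7 5.7] 45.0
top blue [190.25 149.  ] 48 [6. 7.] 90.0
top blue [403.58 196.53] 120 [10.6 11. ] 23.2
top blue [403.92 225.99] 127 [10.9 11.7] 20.6
top pink [432.6 202.4] 15 [8.2 6. ] 71.6
top white [332.82 158.15] 2417 [80.  30.6] 5.4
top white [199.5 215.5] 72 [19.8  2.8] 45.0
top green [407.2  209.78] 7807 [ 96. 103.] 90.0
top green [209.49 226.37] 1563 [64.5 31.1] 51.8
scene red [378.44 158.8 ] 25 [4. 5.] 90.0
scene red [392.82 160.73] 96 [ 6. 18.] 90.0
scene blue [222.29 226.31] 104 [ 9. 11.] 90.0
scene blue [233.96 248.6 ] 123 [10. 12.] 90.0
scene pink [259.21 223.29] 157 [ 8.5 19.1] 85.6
scene pink [189.23 261.54] 284 [14. 22.] 90.0
scene white [331.3  237.21] 2462 [27.9 96.9] 70.2
scene green [403.01 167.08] 685 [66.7 17.7] 10.3
scene green [221.79 250.34] 7020 [ 83.6 125.3] 70.6
```

View pics/c1.png

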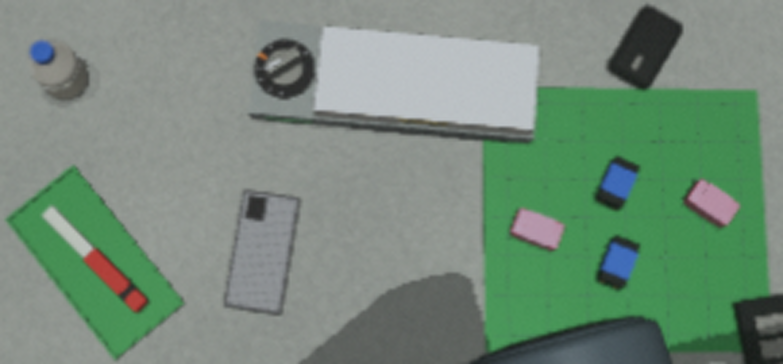

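View pics/c2.png

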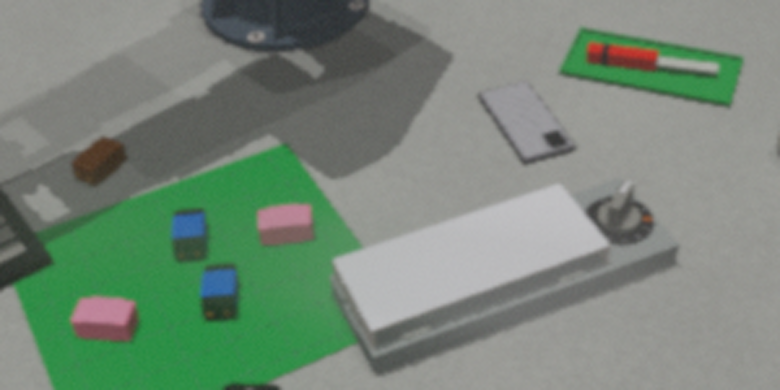

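The crops confirm the choice. There are two black/blue packs, at crop (618,183) and (620,262), apart from the pink and brown blocks. The red tool lies in the tray with its blade up-left. The dial's bar points to upper right, and the orange mark is at upper left. Now I'll measure.

```bash
cat > meas.py <<'E'
from h import *
def bigmask(d,f,roi,k=4):
    x0,y0,x1,y1=roi; im=cv2.resize(d["color"][y0:y1,x0:x1],None,fx=k,fy=k,interpolation=cv2.INTER_CUBIC)
    m=f(im).astype(np.uint8); cs,_=cv2.findContours(m,cv2.RETR_EXTERNAL,cv2.CHAIN_APPROX_NONE)
    out=[((c.reshape(-1,2)+.5)/k-.5+[x0,y0]) for c in sorted(cs,key=cv2.contourArea,reverse=True)]
    return out
def rng(lo,hi): return lambda im: cv2.inRange(cv2.cvtColor(im,cv2.COLOR_RGB2HSV),np.array(lo),np.array(hi))
def cen(p):
    m=cv2.moments(p.astype(np.float32).reshape(-1,1,2)); return np.array([m['m10'],m['m01']])/m['m00']
def rect(P):  # metric rect on plane: centre, long,short, yaw of long axis
    (c,s,a)=cv2.minAreaRect((P[:,:2]*1000).astype(np.float32)); 
    if s[0]<s[1]: s=s[::-1];a+=90
    a=(a+90)%180-90
    return np.round(c,1),np.round(s,1),round(a,2)
BLUE=rng((100,110,50),(128,255,255))
E
python3 - <<'E'
from plant import *
from meas import *
d=get_image("top");e=get_image("scene")
bt=bigmask(d,BLUE,(355,165,460,250))[:2]; bs=bigmask(e,BLUE,(165,205,300,290))[:2]
bt.sort(key=lambda p:cen(p)[1]); bs.sort(key=lambda p:-cen(p)[1])
for a,b in zip(bt,bs):
    print("pack tri",tri(d,cen(a),e,cen(b)),"top@28",onplane(d,[cen(a)],.028)[0].round(4),"scn@28",onplane(e,[cen(b)],.028)[0].round(4))
    for dd,p in((d,a),(e,b)): print(" blue rect",rect(onplane(dd,p,.028)))
    x,y=cen(a).astype(int); ng=bigmask(d,lambda im:255-rng((45,90,40),(80,255,255))(im),(x-14,y-14,x+15,y+15))[0]
    print(" whole rect",rect(onplane(d,ng,.028)))
wt=bigmask(d,rng((0,0,175),(180,45,255)),(280,130,385,190))[0]; ws=bigmask(e,rng((0,0,175),(180,45,255)),(270,205,400,280))[0]
for n,dd,p in(("top",d,wt),("scn",e,ws)):
    print("cover",n,rect(onplane(dd,p,.058)))
    r=cv2.approxPolyDP(p.astype(np.float32),3,True).reshape(-1,2); print(r.round(1).tolist(), onplane(dd,r,.058)[:,:2].round(4).tolist())
gt=bigmask(d,rng((45,90,40),(80,255,255)),(172,185,250,270))[0];gs=bigmask(e,rng((45,90,40),(80,255,255)),(355,145,445,185))[0]
RED=lambda im: rng((0,130,70),(12,255,255))(im)|rng((168,130,70),(180,255,255))(im)
for n,dd,g,roi in(("top",d,gt,(172,185,250,270)),("scn",e,gs,(355,145,445,185))):
    print("tray",n,rect(onplane(dd,g,.008)))
    rs=bigmask(dd,RED,roi); P=np.vstack([r for r in rs if len(r)>25]); print(" red@15",rect(onplane(dd,P,.018)))
    bl=bigmask(dd,rng((0,0,120),(180,60,255)),roi); 
    g2=[b for b in bl if cv2.pointPolygonTest(g.astype(np.float32).reshape(-1,1,2),tuple(map(float,cen(b))),False)>0 ] if bl else []
    for b in g2[:2]: print(" blade",rect(onplane(dd,b,.0165)),cen(b))
    print(" redc",[cen(r).round(1).tolist() for r in rs if len(r)>25])
E
```

```text
pack tri (array([ 0.5105983 , -0.29688011,  0.02570942]), np.float64(0.0018574307818771014)) top@28 [ 0.5098 -0.2973  0.028 ] scn@28 [ 0.5133 -0.2965  0.028 ]
 blue rect (array([ 509.9, -297.2]), array([40.6, 35.8]), -25.88)
 blue rect (array([ 512.4, -296.1]), array([40.5, 35.1]), -22.54)
 whole rect (array([ 506.5, -296.2]), array([61.9, 39.3]), -26.14)
pack tri (array([ 0.40941625, -0.29415123,  0.02652679]), np.float64(0.0015046136555696863)) top@28 [ 0.409  -0.2946  0.028 ] scn@28 [ 0.4114 -0.2938  0.028 ]
 blue rect (array([ 409.1, -294.7]), array([41.5, 36.8]), -22.37)
 blue rect (array([ 411. , -293.7]), array([40.4, 35. ]), -21.01)
 whole rect (array([ 406.5, -294.2]), array([59.7, 40.8]), -22.41)
cover top (array([634.1, -56.1]), array([272.6, 109.1]), 85.1)
[[294.6000061035156, 139.89999389648438], [291.3999938964844, 169.89999389648438], [371.8999938964844, 176.60000610351562], [373.1000061035156, 146.60000610351562]] [[0.6976, 0.0729], [0.5921, 0.0822], [0.5706, -0.1867], [0.6755, -0.1933]]
cover scn (array([636.1, -55.1]), array([272.4, 108.6]), 85.21)
[[382.3999938964844, 232.39999389648438], [363.1000061035156, 210.60000610351562], [279.1000061035156, 240.60000610351562], [293.6000061035156, 265.8999938964844]] [[0.6957, 0.0749], [0.5933, 0.0796], [0.578, -0.1852], [0.679, -0.1921]]
tray top (array([407.8, 360.4]), array([229.5, 109.1]), 40.45)
 red@15 (array([381.9, 328.8]), array([95.4, 21.7]), 46.64)
 blade (array([406.3, 357.2]), array([294.7, 269.6]), 1.91) [210.5 227. ]
 redc [[214.3, 230.2], [224.8, 240.8]]
tray scn (array([413.3, 359. ]), array([227.7, 111.4]), 40.37)
 red@15 (array([385. , 328.3]), array([93. , 44.8]), 44.49)
 blade (array([419.4, 361. ]), array([337.6, 237.3]), 58.75) [399.5 164.5]
 redc [[392.7, 161.5], [378.6, 159.5]]
```

```bash
python3 - <<'E'
from plant import *
from meas import *
d=get_image("top");e=get_image("scene")
H=hsv(d)
for x in range(288,376,3):
    y0=169+int((x-291)*6.7/80.5); print(x,y0,[tuple(int(v) for v in H[y,x]) for y in range(y0+1,y0+6)])
for a,b in(((294.6,139.9),(382.4,232.4)),((291.4,169.9),(363.1,210.6)),((371.9,176.6),(279.1,240.6)),((373.1,146.6),(293.6,265.9))): print(tri(d,a,e,b))
x0,y0,x1,y1=265,130,385,190
up(d,(262,132,302,182),10,"pics/dial0.png")
E
```

```text
288 169 [(79, 14, 144), (78, 18, 144), (80, 16, 142), (73, 14, 128), (69, 37, 89)]
291 169 [(85, 9, 165), (68, 9, 115), (68, 9, 111), (77, 15, 121), (78, 16, 80)]
294 169 [(103, 10, 184), (60, 5, 102), (38, 11, 92), (72, 11, 112), (70, 16, 93)]
297 169 [(103, 10, 186), (50, 6, 126), (42, 14, 93), (68, 10, 107), (75, 13, 117)]
300 169 [(105, 11, 192), (83, 6, 166), (30, 8, 98), (45, 10, 101), (81, 15, 122)]
303 169 [(103, 12, 196), (99, 10, 182), (75, 5, 107), (40, 8, 95), (77, 15, 122)]
306 170 [(105, 11, 185), (45, 5, 101), (40, 8, 90), (78, 11, 111), (78, 13, 98)]
309 170 [(99, 10, 186), (30, 6, 126), (30, 11, 92), (53, 10, 106), (78, 11, 114)]
312 170 [(105, 11, 193), (90, 6, 174), (40, 7, 103), (45, 10, 98), (80, 13, 119)]
315 170 [(101, 10, 195), (101, 11, 183), (60, 5, 102), (38, 11, 93), (80, 13, 115)]
318 171 [(99, 10, 184), (50, 7, 114), (30, 8, 91), (75, 10, 101), (75, 11, 90)]
321 171 [(99, 10, 186), (30, 4, 137), (24, 13, 95), (53, 11, 97), (75, 15, 104)]
324 171 [(101, 11, 193), (90, 4, 174), (25, 60, 107), (38, 30, 102), (70, 13, 120)]
327 171 [(100, 12, 196), (99, 10, 
[... 1000 characters left out ...]
, 7, 107), (42, 14, 91), (72, 12, 106)]
366 175 [(99, 9, 189), (60, 5, 151), (45, 11, 96), (60, 8, 96), (77, 16, 109)]
369 175 [(100, 12, 194), (95, 8, 182), (60, 2, 109), (48, 13, 95), (75, 17, 117)]
372 175 [(77, 27, 172), (74, 27, 160), (68, 50, 123), (66, 58, 123), (68, 55, 135)]
375 175 [(67, 131, 144), (67, 134, 141), (66, 130, 143), (67, 131, 144), (66, 134, 143)]
(array([0.69713525, 0.07331858, 0.05978212]), np.float64(0.000898397244756258))
(array([0.59201013, 0.08140748, 0.05648886]), np.float64(0.0016941361003199905))
(array([ 0.57270929, -0.18550152,  0.05334564]), np.float64(0.004131061296098996))
(array([ 0.67681339, -0.19246733,  0.05579763]), np.float64(0.002273825792459087))
```

View pics/dial0.png

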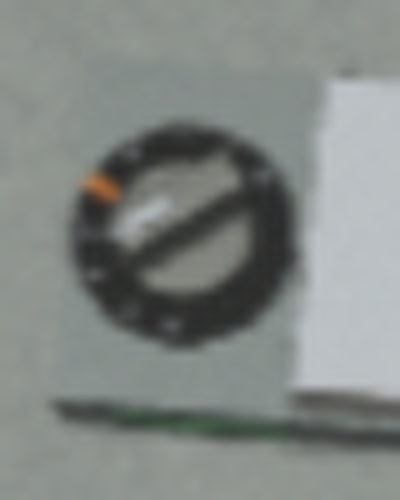

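The yellow lip spans columns 323–340 on the front skirt, so the notch is at the cover's centre. The dial pointer is left and slightly down, at about 1.0 rad, and the orange mark is at crop (102,188), which is 2.0. The cover's yaw is -4.85° and its centre is at about (0.635, -0.056). Next I grasp the tool.

```bash
cat > rob.py <<'E'
from plant import *
from meas import *
Y=np.deg2rad(-4.85); EX=np.array([np.cos(Y),np.sin(Y),0]); EY=np.array([-np.sin(Y),np.cos(Y),0])
CC=np.array([.635,-.0556,0]); HINGE=CC+.055*EX+[0,0,.03]; NOTCH=CC-.055*EX+[0,0,.035]
def O(yaw): return [np.pi,0,yaw]
def st(m=""): print(m,"t%.1f"%read_time_s(),np.round(read_eef_pos(),4),"F",np.round(read_contact_force(),1),"w%.3f"%read_gripper_width(),"ff",np.round(read_finger_force(),1))
def tool(dtop,dscn):
    pass
E
python3 - <<'E'
from rob import *
g=np.array([.3955,.3412,0]);yaw=np.deg2rad(46.3)
move_pose(g+[0,0,.12],O(yaw)); st()
move_straight(g+[0,0,.008],.12); st()
grab(80); st("grab")
move_straight(g+[0,0,.20],.15); st("lift")
p=NOTCH-.20*EX; p[2]=.20
move_pose(p,O(Y)); st()
d=get_image("top");e=get_image("scene"); cv2.imwrite("pics/g1.png",np.vstack([cv2.resize(d["color"][120:270,170:450,::-1],(784,420)),e["color"][130:290,200:480,::-1].repeat(2,0).repeat(2,1)[:180,:784] if 0 else cv2.resize(e["color"][100:260,220:620,::-1],(784,180))][:1]))
cv2.imwrite("pics/g2.png",cv2.resize(e["color"][60:260,250:490,::-1],(720,600)))
E
```

```text
t3.5 [0.3959 0.3408 0.1201] F [-0.6 -0.1  0. ] w1.000 ff 0.0
 t4.6 [0.3959 0.3415 0.0086] F [ 0.5  0.8 -0.3] w1.001 ff 0.0
grab t5.2 [0.3957 0.3413 0.0084] F [-0.7 -0.5  6.2] w0.239 ff 79.1
lift t6.7 [0.3952 0.341  0.1992] F [ 0.3 -0.4 -1.5] w0.232 ff 78.4
 t8.1 [ 0.3812 -0.0336  0.2   ] F [-0.1  0.1 -1.1] w0.236 ff 78.3
```

View pics/g2.png

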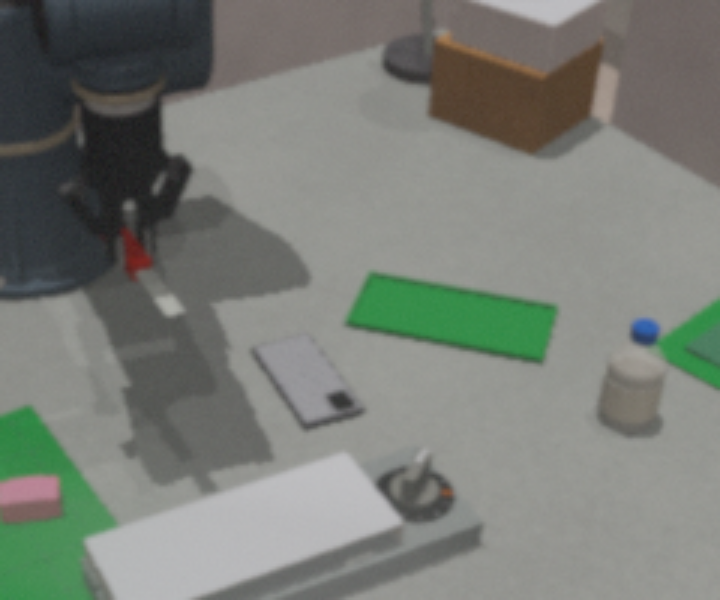

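```bash
python3 - <<'E'
from rob import *
p=NOTCH-.155*EX; p[2]=.0285
move_straight([p[0],p[1],.0285+.03],.15,O(Y)); move_straight(p,.1); st()
d=get_image("top");e=get_image("scene")
tip=read_eef_pos()+.110*EX; tip[2]+=.0065
root=tip-.08*EX
print("expect",tip.round(4),proj(d,[root,tip]).round(1).tolist(),proj(e,[root,tip]).round(1).tolist())
a,b=proj(d,[root,tip]);c=(a+b)/2;x,y=c.astype(int)
A=d["color"][y-30:y+30,x-40:x+40,::-1]
a,b=proj(e,[root,tip]);c=(a+b)/2;x2,y2=c.astype(int)
B=e["color"][y2-30:y2+30,x2-40:x2+40,::-1]
print((x-40,y-30),(x2-40,y2-30))
cv2.imwrite("pics/ins.png",np.hstack([cv2.resize(A,None,fx=5,fy=5,interpolation=2),cv2.resize(B,None,fx=5,fy=5,interpolation=2)]))
E
```

```text
t9.7 [ 0.4258 -0.0379  0.0288] F [-0.1  0.3 -0.7] w0.238 ff 78.3
expect [ 0.5357 -0.0472  0.0356] [[327.8, 211.4], [329.8, 188.0]] [[305.3, 203.9], [316.0, 219.9]]
(np.int64(288), np.int64(169)) (np.int64(270), np.int64(181))
```

View pics/ins.png

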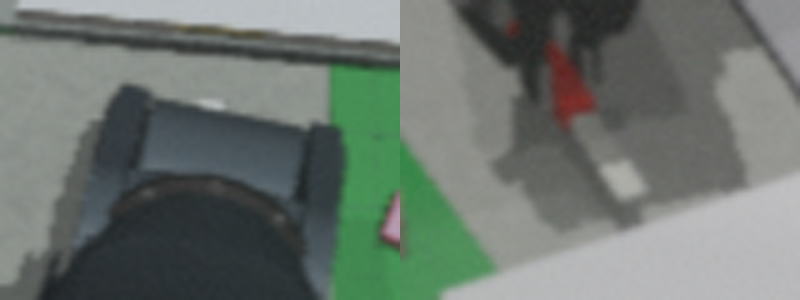

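The tip in the scene view is at (316,220) and in the top view at about (330,189). Both match the expected position and the blade is level. I'll insert it and lever.

```bash
python3 - <<'E'
from rob import *
yoff=0.
def to_tip(x,z,sp):  # tip coords rel. hinge in hinge plane (m), blade centre height
    P=HINGE+(x-.110)*EX; P[2]=HINGE[2]+z-.0065+.0003; move_straight(P,sp)
to_tip(-.110-.03,.005,.1); st("pre")
to_tip(-.110+.006,.005,.05); st()
if abs(read_contact_force()).max()<6:
    to_tip(-.108+.020,.005,.05); st("in")
    for th in np.deg2rad(np.arange(0,111,5)):
        u=np.array([-np.cos(th),np.sin(th)]);n=np.array([np.sin(th),np.cos(th)])
        if th<np.deg2rad(63): q=.108*u+.010*n+[.018-.002*th,-.0015]
        else: q=.096*u+.024*n
        to_tip(q[0],q[1],.08)
        if int(round(np.rad2deg(th)))%15==0: st(f"{np.rad2deg(th):.0f}")
        if abs(read_contact_force()).max()>15: st("STOP");break
    e=get_image("scene"); cv2.imwrite("pics/open.png",cv2.resize(e["color"][120:300,240:480,::-1],(720,540)))
E
```

```text
pre t10.1 [ 0.441  -0.0392  0.0291] F [-0.7 -0.8 -1.2] w0.240 ff 78.3
 t11.0 [ 0.4763 -0.0421  0.0287] F [-0.5  0.5 -1.3] w0.237 ff 78.3
in t11.5 [ 0.4926 -0.0435  0.0287] F [ 0.4  0.2 -0.2] w0.235 ff 78.3
0 t11.7 [ 0.4902 -0.0433  0.0325] F [-0.6 -0.8 -1.6] w0.237 ff 78.3
15 t12.5 [ 0.4965 -0.0439  0.0601] F [ 0.7  1.  -2.4] w0.234 ff 78.4
30 t13.3 [ 0.5091 -0.0449  0.0851] F [-0.3  0.1 -1.9] w0.233 ff 78.5
45 t14.1 [ 0.5277 -0.0465  0.1057] F [ 1.9 -0.3 -3.7] w0.236 ff 78.4
60 t14.9 [ 0.5508 -0.0484  0.1206] F [ 1.3 -1.4 -6. ] w0.231 ff 78.5
75 t15.7 [ 0.5785 -0.0508  0.1227] F [-0.9  0.5 -1.2] w0.237 ff 79.1
90 t16.5 [ 0.604  -0.053   0.1197] F [ 0.2 -0.9 -1.5] w0.238 ff 79.1
105 t17.3 [ 0.628  -0.055   0.1101] F [-0.5 -0.3 -0.9] w0.238 ff 79.1
```

View pics/open.png

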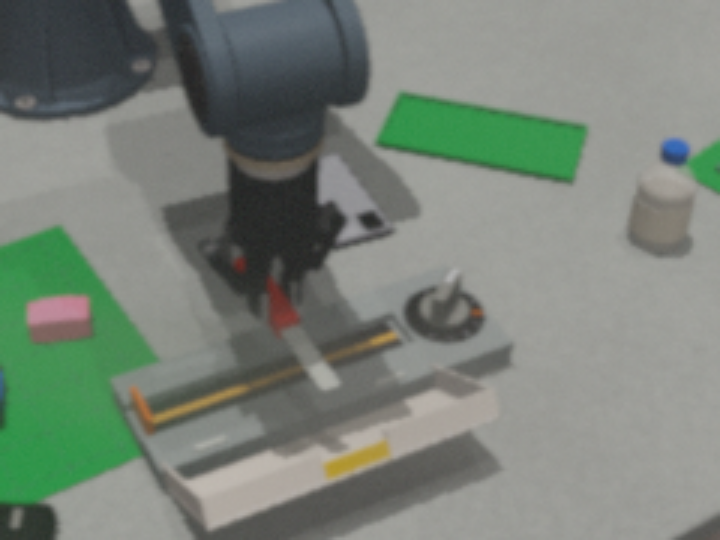

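The cover lies fully open, with the yellow lip at crop (357,460) and the channel exposed. The tool is still level in the grip. I'll return it to the tray and then measure the packs, the stop and the dial afresh.

```bash
python3 - <<'E'
from rob import *
p=read_eef_pos(); move_straight([p[0],p[1],.17],.2)
ty=np.deg2rad(40.4); g=np.array([.4105,.3597,0])-.0225*np.array([np.cos(ty),np.sin(ty),0])
move_pose(g+[0,0,.13],O(ty)); move_straight(g+[0,0,.03],.15); move_straight(g+[0,0,.0088],.04); st("down")
gripper_open(); st("open")
move_straight(g+[0,0,.15],.2); move_pose([.33,.15,.30],O(0)); st()
d=get_image("top");e=get_image("scene")
A=cv2.resize(d["color"][130:265,175:465,::-1],None,fx=2.7,fy=2.2,interpolation=2);B=cv2.resize(e["color"][140:290,150:450,::-1],(783,300),interpolation=2)
cv2.imwrite("pics/s2.png",np.vstack([A,B]))
bt=bigmask(d,BLUE,(355,165,460,250)); bs=bigmask(e,BLUE,(165,205,300,290))
print([ (cen(p).round(1).tolist(),len(p)) for p in bt+bs if len(p)>40])
E
```

```text
down t21.3 [0.3932 0.3451 0.0085] F [-0.2 -0.3  0.1] w0.236 ff 79.3
open t21.9 [0.3934 0.3451 0.0088] F [ 0.4 -0.1 -0.6] w0.997 ff 0.0
 t23.8 [0.3302 0.1504 0.2993] F [-0.4  1.5 -0.6] w1.003 ff 0.0
[([403.9, 226.1], 159), ([403.6, 196.5], 150), ([233.8, 248.5], 162), ([222.1, 226.3], 150)]
```

View pics/s2.png

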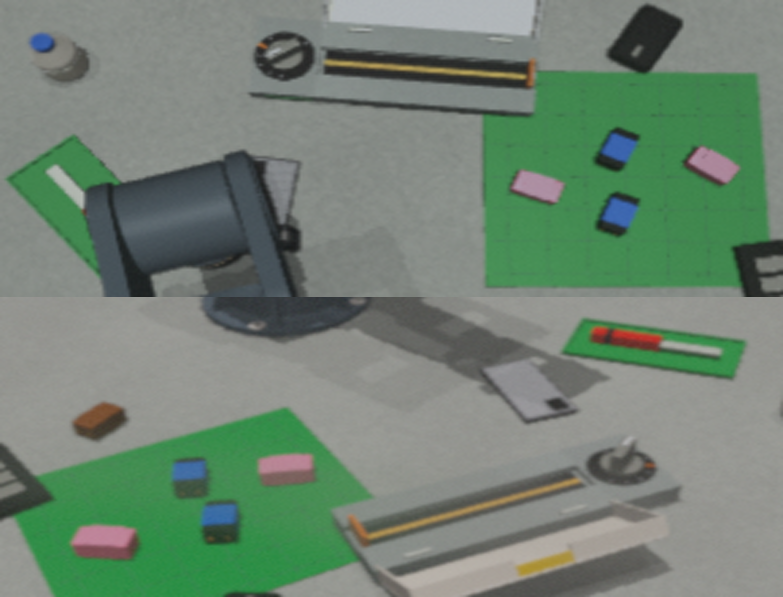

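The tool lies flat in the green tray, the packs haven't moved, and the channel with its yellow centre strip and orange stop is in clear view.

```bash
python3 - <<'E'
from rob import *
d=get_image("top");e=get_image("scene")
YEL=rng((15,90,90),(28,255,255));OR=rng((4,120,120),(15,255,255))
for n,dd,r1 in(("top",d,(290,150,380,190)),("scn",e,(275,200,390,285))):
    for nm,f in(("yel",YEL),("or",OR)):
        for c in bigmask(dd,f,r1)[:3]:
            if len(c)<25: continue
            for z in((.022,) if nm=="yel" else (.022,.05)):
                P=onplane(dd,c,z); rel=np.c_[(P-CC)@EX,(P-CC)@EY]*1000
                print(n,nm,cen(c).round(1),"z",z,rect(P),"rel cover x",rel.min(0).round(1),rel.max(0).round(1))
# black ring + pointer
for n,dd,r in(("top",d,(264,140,296,172)),("scn",e,(365,195,415,240))):
    cs=bigmask(dd,rng((0,0,0),(180,255,75)),r); c=cs[0]; el=cv2.fitEllipse(cv2.convexHull(c.astype(np.float32).reshape(-1,1,2)))
    P=onplane(dd,[el[0]],.031)[0]; print(n,"ring",np.round(el[0],1),np.round(el[1],1),P.round(4),"rel",((P-CC)@EX*1000).round(1),((P-CC)@EY*1000).round(1))
    for c in bigmask(dd,OR,r)[:2]: 
        if len(c)>12:M=onplane(dd,[cen(c)],.031)[0]; v=M-P; print(" mark cw angle",np.rad2deg((Y+np.pi)-np.arctan2(v[1],v[0]))%360)
E
```

```text
top yel [332.4 161.1] z 0.022 (array([634.3, -57.1]), array([259.1,  11.2]), 85.04) rel cover x [  -6.2 -131.1] [  5.1 128. ]
top yel [371.6 167.2] z 0.022 (array([ 613.2, -191.4]), array([11.9,  3.2]), -9.11) rel cover x [ -16.1 -139. ] [  -4.3 -135.7]
top or [371.2 162.7] z 0.022 (array([ 629.5, -190.8]), array([40.5,  4.5]), -4.4) rel cover x [ -14.3 -137.3] [  26.2 -132.8]
top or [371.2 162.7] z 0.05 (array([ 621.2, -186.8]), array([39.7,  4.4]), -4.4) rel cover x [ -22.5 -134. ] [  17.2 -129.5]
scn yel [327.7 246.4] z 0.022 (array([638.6, -57.5]), array([260.3,  45.9]), 79.06) rel cover x [ -32.8 -130.9] [ 13.2 129.7]
scn yel [358.4 272.9] z 0.022 (array([758.5, -43.4]), array([65.4, 18.6]), 84.77) rel cover x [112.6 -10.2] [131.2  55.3]
scn or [287.2 255.5] z 0.022 (array([ 604.9, -178.2]), array([45.7,  8.7]), -3.1) rel cover x [ -42.5 -128.7] [   3.2 -119.9]
scn or [287.2 255.5] z 0.05 (array([ 629. , -187.9]), array([44.3,  8.4]), -3.1) rel cover x [ -17.  -136.1] [  27.3 -127.7]
top ring [280.  155.1] [21.4 21.9] [0.6519 0.1236 0.031 ] rel 1.7 180.0
 mark cw angle 115.97844164781539
scn ring [387.3 224.6] [15.8 25. ] [0.6555 0.1238 0.031 ] rel 5.3 180.5
 mark cw angle 109.28170768938938
```

```bash
cat > load.py <<'E'
from rob import *
import sys
def grasp(c,yaw):
    c=np.array([c[0],c[1],0.])
    move_pose(c+[0,0,.12],O(yaw)); move_straight(c+[0,0,.010],.12); grab(45); st("grab"); move_straight(c+[0,0,.13],.2); st("lift")
def place(ry,limit):
    T=CC+.0003*EX+ry*EY; yaw=Y+np.pi/2
    move_pose(T+[0,0,.13],O(yaw)); move_straight(T+[0,0,.042],.12); st("low")
    f0=np.array(read_contact_force()); z=.042
    while z>.0305:
        z-=.001; move_straight(T+[0,0,z],.02); f=np.array(read_contact_force())-f0
        if abs(f[2])>5: break
    st("floor"); s=0
    f0=np.mean([read_contact_force() for _ in range(5)],0)
    while s<limit:
        s+=.001; move_straight(T-s*EY+[0,0,z],.02); f=np.array(read_contact_force())-f0
        if abs(f@EY)>8: break
    st("push %.3f F %.1f"%(s,f@EY)); print("rel y",((np.array(read_eef_pos())-CC)@EY).round(4))
    gripper_open(); st("open")
    p=read_eef_pos(); move_straight([p[0],p[1],.14],.2)
E
python3 - <<'E'
from load import *
grasp((.410,-.2942),np.deg2rad(-22)); place(-.095,.016)
d=get_image("top");e=get_image("scene")
bt=bigmask(d,BLUE,(355,150,460,250));print([ (onplane(d,[cen(p)],.028).round(4).tolist(),len(p)) for p in bt if len(p)>40])
cv2.imwrite("pics/p1.png",cv2.resize(e["color"][190:300,160:400,::-1],(720,330),interpolation=2))
E
```

```text
grab t27.4 [ 0.4102 -0.2944  0.0105] F [-1.   0.6  7.1] w0.383 ff 45.6
lift t28.1 [ 0.4095 -0.2938  0.1291] F [-0.6 -1.  -1.3] w0.386 ff 44.8
low t30.3 [ 0.6277 -0.1505  0.0428] F [ 0.2 -0.  -1.7] w0.387 ff 44.8
floor t32.8 [ 0.6274 -0.1503  0.0325] F [-2.3  1.1  5.5] w0.388 ff 45.4
push 0.007 F 12.4 t34.5 [ 0.6273 -0.1554  0.0325] F [ 1.6 13.3  6.3] w0.384 ff 45.7
rel y -0.1001
open t35.1 [ 0.6266 -0.1574  0.0319] F [-0.4  0.1  0.8] w0.997 ff 0.0
[([[0.5563, -0.3053, 0.028]], 151)]
```

View pics/p1.png

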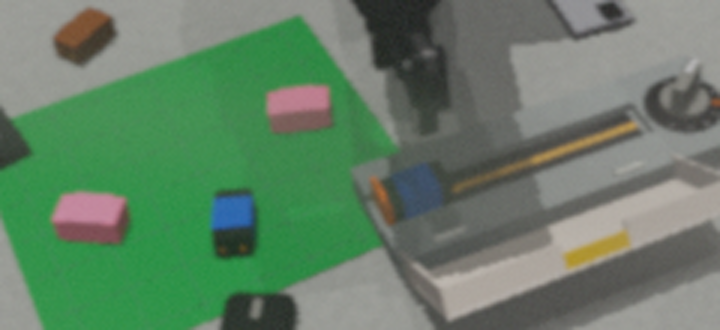

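The first pack sits against the orange stop at crop (415,190). The other pack was knocked aside and is now at (0.556,-0.305), crop (233,220). I'll measure it again and load it.

```bash
python3 - <<'E'
from load import *
d=get_image("top");e=get_image("scene")
a=bigmask(d,BLUE,(385,150,430,250))[0];b=max(bigmask(e,BLUE,(200,225,265,290)),key=len)
X,err=tri(d,cen(a),e,cen(b)); ra=rect(onplane(d,a,.028));rb=rect(onplane(e,b,.028)); print(X.round(4),err,ra,rb)
x,y=cen(a).astype(int); ng=bigmask(d,lambda im:255-rng((45,90,40),(80,255,255))(im),(x-14,y-14,x+15,y+15))[0]; rw=rect(onplane(d,ng,.028)); print(rw,len(ng))
m=bigmask(d,rng((0,0,0),(180,255,60)),(395,125,435,175))[0]; print("mouse",rect(onplane(d,m,.015)))
E
```

```text
[ 0.5572 -0.3048  0.0256] 0.002128687873295838 (array([ 556.3, -305.4]), array([41.1, 36.7]), -23.67) (array([ 559.4, -303.8]), array([42.2, 35.5]), -23.76)
(array([ 552.5, -304. ]), array([63. , 40.1]), -23.68) 188
mouse (array([ 688.9, -341.6]), array([105. ,  59.6]), -31.45)
```

```bash
python3 - <<'E'
from load import *
grasp((.5573,-.305),np.deg2rad(-23.7)); place(-.034,.018)
move_pose([.35,.12,.30],O(0))
d=get_image("top");e=get_image("scene")
cv2.imwrite("pics/p2.png",np.vstack([cv2.resize(d["color"][135:190,262:392,::-1],(780,330),interpolation=2),cv2.resize(e["color"][195:290,270:430,::-1],(454,270),interpolation=2).copy() if 0 else cv2.resize(e["color"][195:285,270:530,::-1],(780,270),interpolation=2)]))
E
```

```text
grab t39.1 [ 0.5576 -0.3051  0.0105] F [-0.4  0.8  5. ] w0.385 ff 46.2
lift t39.8 [ 0.5566 -0.3046  0.1286] F [-0.5  0.6 -1.5] w0.388 ff 45.5
low t42.1 [ 0.6329 -0.0897  0.0428] F [ 0.4 -0.9 -0.6] w0.387 ff 45.5
floor t44.6 [ 0.6326 -0.0895  0.0325] F [-1.9  0.4  4.8] w0.382 ff 46.2
push 0.008 F 13.9 t46.6 [ 0.6324 -0.0957  0.0325] F [ 1.5 14.1  5.6] w0.382 ff 46.3
rel y -0.0401
open t47.1 [ 0.6317 -0.0976  0.0319] F [-0.6  0.5 -0.5] w1.004 ff 0.0
```

View pics/p2.png

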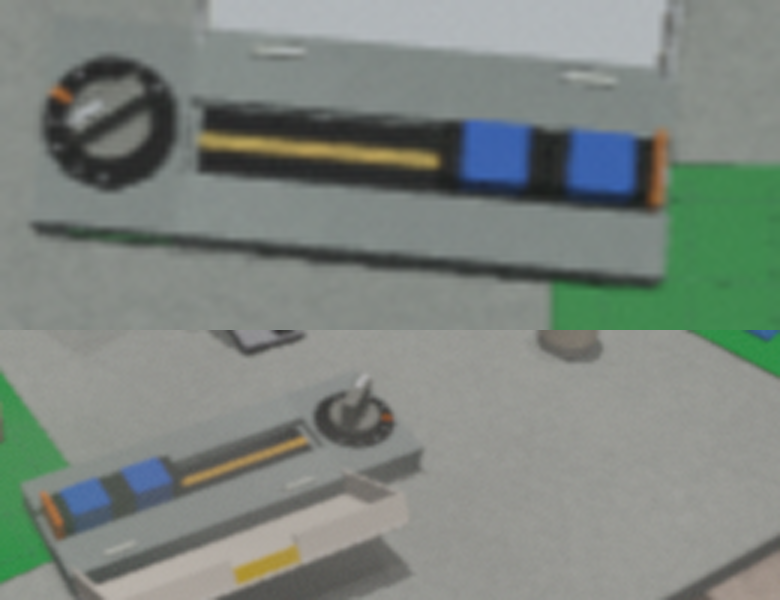

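The packs are flush and end to end, with measured centres 60.0 mm apart. Next is the dial: I'll triangulate the pointer for its height and angle, then grip.

```bash
python3 - <<'E'
from rob import *
d=get_image("top");e=get_image("scene")
W=rng((0,0,170),(180,50,255))
a=bigmask(d,W,(270,146,288,163))[:2];b=bigmask(e,W,(378,200,402,228))[:2]
for c in a:print("t",cen(c),len(c),cv2.minAreaRect(c.astype(np.float32)))
for c in b:print("s",cen(c),len(c),cv2.minAreaRect(c.astype(np.float32)))
X,err=tri(d,cen(a[0]),e,cen(b[0])); D=CC+.0035*EX+.180*EY; v=X-D
print("pointer",X.round(4),err,"dial",D.round(4),"cw deg",np.rad2deg(Y+np.pi-np.arctan2(v[1],v[0]))%360,np.linalg.norm(v[:2]))
# pack checks
for n,dd,r in(("top",d,(335,150,372,172)),("scn",e,(280,235,330,275))):
    for c in bigmask(dd,BLUE,r)[:2]:
        P=onplane(dd,[cen(c)],.05)[0]; print(n,((P-CC)@EX*1000).round(1),((P-CC)@EY*1000).round(1),rect(onplane(dd,c,.05)))
E
```

```text
t [276.5  152.75] 8 ((276.375, 152.75), (0.25, 1.0), 90.0)
s [389.91468254 211.54431217] 27 ((390.12493896484375, 211.37498474121094), (0.8962581753730774, 3.5850329399108887), 39.80556869506836)
pointer [0.6479 0.1332 0.0715] 0.0023753332198418547 dial [0.6537 0.1235 0.    ] cw deg 54.406174159576324 0.011280175228848673
top -4.1 -99.9 (array([ 622.4, -154.8]), array([40.7, 40.3]), 86.21)
top -3.6 -39.7 (array([627.9, -94.8]), array([40.6, 40.3]), -4.11)
scn 3.0 -98.7 (array([ 629.5, -154. ]), array([35.5, 33.7]), 85.79)
scn 2.7 -38.5 (array([634.6, -94. ]), array([35.1, 32.3]), 84.48)
```

```bash
python3 - <<'E'
from rob import *
D=CC+.0035*EX+.180*EY; h0=np.deg2rad(175.15-55); h1=np.deg2rad(175.15)-2.0
move_pose(D+[0,0,.14],O(h0)); st(); move_straight(D+[0,0,.047],.1); st("low")
grab(30); st("grab"); p=np.array(read_eef_pos()); print((p-D).round(4))
f=np.array(read_contact_force()); 
for h in np.linspace(h0,h1,6)[1:]:
    move_pose(D+[0,0,.047],O(h)); st("%.2f"%h); print(np.round(read_ft_torque(),2),np.round(read_tool_rot(),3))
pause(.3); gripper_open(); st("open"); move_straight(D+[0,0,.15],.15); move_pose([.35,.0,.32],O(0))
d=get_image("top");e=get_image("scene")
cv2.imwrite("pics/dial1.png",np.hstack([cv2.resize(d["color"][138:173,262:297,::-1],(400,400),interpolation=2),cv2.resize(e["color"][200:240,368:408,::-1],(400,400),interpolation=2)]))
cv2.imwrite("pics/fin.png",cv2.resize(e["color"][130:300,150:470,::-1],(790,420),interpolation=2))
E
```

```text
t51.6 [0.6537 0.1236 0.1404] F [ 0.4  0.2 -0. ] w1.002 ff 0.0
low t52.7 [0.6542 0.1235 0.0477] F [-0.1  1.  -0.5] w0.995 ff 0.0
grab t53.3 [0.6539 0.1235 0.0472] F [1.7 1.2 0.4] w0.159 ff 35.1
[0.0002 0.0001 0.0472]
1.89 t53.6 [0.6539 0.1235 0.0472] F [0.4 0.4 1.8] w0.157 ff 35.2
[ 0.11 -0.03 -0.01] [3.141 0.    1.893]
1.68 t54.0 [0.6537 0.1235 0.0472] F [-0.1  1.2  3.8] w0.155 ff 35.4
[ 0.08  0.08 -0.02] [ 3.141 -0.     1.688]
1.47 t54.3 [0.6537 0.1235 0.0472] F [-1.   0.4  5.9] w0.156 ff 35.6
[ 0.05  0.33 -0.04] [-3.141  0.     1.481]
1.26 t54.6 [0.6536 0.1235 0.0472] F [-2.   0.1  4.8] w0.155 ff 35.8
[ 0.13  0.37 -0.06] [-3.141  0.     1.272]
1.06 t54.9 [0.6535 0.1236 0.0472] F [-2.3  0.4  5.6] w0.157 ff 35.8
[ 0.17  0.49 -0.04] [-3.141  0.     1.064]
open t55.9 [0.6537 0.1234 0.047 ] F [ 0.3 -0.2 -0.4] w0.995 ff 0.0
```

View pics/dial1.png

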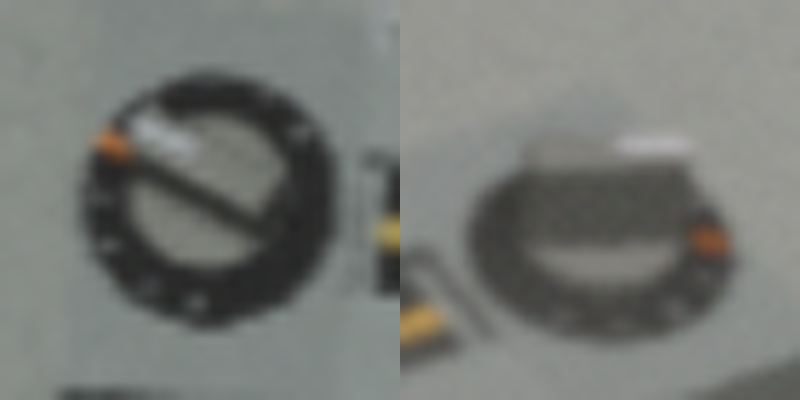

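View pics/fin.png

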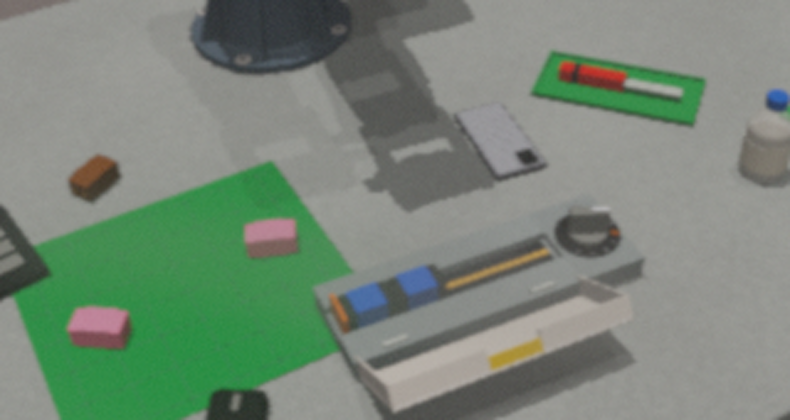

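The pointer bar is within about 2° of parallel to the direction from the dial centre to the orange mark at (113,145). The cover is open, the packs are flush, the tool lies in its tray, and the phone, mouse and bottle are untouched. I'm handing in.

```bash
python3 -c "
from plant import *
print(read_time_s(),sign_off())"
```

```text
the job is handed in; nothing more can be done
58.225 None
```

I handed in the job at 58 s: the cover is fully open, the tool is flat in its tray, both packs are butted flush from the orange stop, and the dial is at the orange mark to within about 2° by the camera; no verdict was returned.

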